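# Park the lens tube at the top of the sloped gutter

### The job

The lens tube lying at the foot of the sloped gutter belongs at the top: with your fingertips push it up the slope, over the crest and into the hollow against the end stop, so that it does not roll back, and then push the keeper arm round by its peg until it lies fully across the gutter behind the tube. Push steadily: do not lift or flick the tube or let it race back down the slope. Leave everything else on the table where it stands.

Things in the scene. Friction and masses are not known exactly. Their poses are not given: they have to be found in the camera images.
- tube_center (a point): Centre (half-way along, on the axis) of the black lens tube to be pushed: a smooth, slippery closed cylinder 44 mm in diameter and 60 mm long, 0.1 to 0.2 kg, lying across the gutter at its foot and free to roll. It starts resting against a low ridge that closes the lower end. Its orientation turns as it rolls.
- gutter: The fixed aluminium gutter on a black base plate (140 x 325 x 8 mm). Origin: on the table surface, mid-width. Its +y axis points horizontally uphill, x across, z up. In this frame the floor rises straight from height 18 mm at y = -150 mm to the crest (60 mm at y = +90 mm). The channel is 66 mm wide inside, with 4 mm side walls 8 mm above the sloped floor (top at height 68 mm along the hollow).
- gutter_slope (a point): Lower end of the sloped floor, mid-width (gutter frame 0, -150, 18 mm). y points uphill along the floor (9.9 degrees), z square to it: the tube's axis is 22 mm along z while it rolls on the slope. A ridge 6 mm thick just below this point stands only 6 mm above the floor, so a fingertip can reach in over it behind the tube.
- crest (a point): Middle of the crest edge (gutter frame 0, 90, 60 mm). Beyond it the floor drops 6 mm to a level hollow (height 54 mm, y = 90 to 129.5 mm in the gutter frame) that ends at the upright end stop (8 mm thick, 74 mm wide, top at height 100 mm).
- seat_center (a point): Where the tube's centre is when it lies home in the hollow, touching the end stop (gutter frame 0, 107.5, 76 mm). The tube has up to about 2 mm of play there along the gutter and 3 mm to either side.
- keeper (a joint): Angle (rad) of the keeper arm about its upright pivot: 0 = swung right out, pointing downhill and 25 degrees away from the gutter; about 0.44 = parallel to the gutter; 2.007 = its end stop, straight across the gutter behind the parked tube. Growing values turn anticlockwise seen from above. It moves against light friction (under 1 N at the peg) and stays where it is left. It starts open, at 0 to 0.3.
- keeper_pivot (a point): Pivot of the keeper, on a post at the gutter's -x side (gutter frame -55, 73, 76 mm). The arm is a dark steel bar 10 mm wide, from height 68 to 80 mm above the table.
- keeper_peg (a point): Point on the axis of the upright black peg near the arm's free end, 75 mm from the pivot axis: 14 mm in diameter, standing up from the arm (height 80 mm) to height 108 mm above the table; this point is at height 98 mm.
- spare_tube: Bystander: an identical lens tube standing on end on the table beside the gutter, 60 mm tall; origin at its underside. Leave alone.
- post: Bystander: steel optical post standing on the table, 25 mm in diameter, 70 mm tall; origin at its underside. Leave alone.
- lock_ring: Bystander: dark ring lying flat, 48 mm across, 10 mm high. Leave alone.
- clamp: Bystander: small aluminium clamp 45 x 30 mm, 26 mm high. Leave alone.
- lens_cap: Bystander: black lens cap lying flat beyond the end stop, 52 mm across, 9 mm high. Leave alone.
- driver: Bystander: screwdriver 170 mm long lying to the left. Leave alone.
- post_base: Bystander: aluminium post holder on a 56 mm foot, 55 mm tall, standing to the right. Leave alone.
- tube: The same lens tube to be pushed, its origin at its centre, its x axis along the tube.
Not all that is in view belongs to the job. Leave any purple or yellow look-alike of the tube alone.

How it is judged:
On the way, in this order (a step that is already met when the one before it is completed fails the run):
1. the tube lies in the hollow against the end stop, with the keeper still open (distance between tube_center and seat_center below 0.008 m and value of joint keeper below 1.5 rad), for 0.3 s.
2. the keeper is swung across behind the tube (distance between tube_center and seat_center below 0.008 m and value of joint keeper above 1.83 rad), for 0.2 s.
At the end, for the whole second after the job is handed in: The tube rests in the hollow (its centre within 8 mm of the home point) and the keeper arm lies across the gutter behind it (within 10 degrees of its end stop) (all of step 2 and linear speed of tube below 0.02 m/s); the robot touches nothing.
It fails at once if the tube is lifted more than 12 mm off the gutter's floor (z of tube_center in the frame of gutter_slope above 0.034 m).
It fails at once if the tube is flicked or races back down (faster than 0.6 m/s) (linear speed of tube above 0.6 m/s).
It fails at once if a bystander is displaced by more than 20 mm or tipped over (distance of any of spare_tube, post, lock_ring, clamp, lens_cap, driver, post_base from where it was at the start of the episode above 0.02 m or angle between any of spare_tube, post, lock_ring, clamp, lens_cap, post_base's own z axis and vertical above 0.5 rad).
It also fails if it takes over 58 s, if anything falls off the work surface, if the arm or the gripper's body presses on something with over 40 N, if the wrist force passes 120 N, or if a joint passes its speed limit or range.

### The arm

A 6-joint arm with a two-finger parallel gripper is mounted at the origin on the work surface. World frame = base frame: x ahead of the robot, y to its left, z up, the work surface at z = 0. Lengths are in m, angles in rad, forces in N, time in s.
With the tool pointing down it reaches from about 0.275 to 0.85 m from the base axis. Payload 5.2 kg.
Tool frame: the origin (TCP) lies midway between the tips of the shut fingers; the grasp point (between the pads) lies 19 mm behind it; z points along the fingers, y is the direction in which the jaws open and shut (so a half turn about z gives the same grasp; the last joint's range is limited). The gripper opens to 85 mm and grips with 20 to 120 N. Pads are 22 mm wide; open, the fingers measure 114 mm over their backs; the gripper's body (76 mm by 85 mm) begins 54 mm behind the grasp point. The pads swing forward as they close: fully open they stand 13 mm farther back than shut.
Start: joints at [1.044, 0.259, 1.535, -0, 1.348, -0.203], TCP at [0.175, 0.521, 0.231] pointing down, gripper open.
Joint ranges: [-3.14, 3.14], [-0.91, 2.08], [0.19, 2.58], [-1.22, 4.36], [0.22, 2.71], [-3.12, 3.12]. Speed limits (rad/s): [2.57, 2.57, 3.14, 3.14, 3.14, 3.14].

### API

Orientations are given as [roll, pitch, yaw] about the fixed x, y, z axes, in that order (R = Rz(yaw) Ry(pitch) Rx(roll)).
In Python, from cell import telemetry, camera, env gives the robot as it stands. The module is installed in compiled form; this text tells all that it offers.
- The arm moves only by the tool servo_tool, never from a script. Its argument "series" is a list that holds one entry, the list of rows, each a list of 7 numbers: the turn, a rotation vector about the tool's x, y, z in rad, then the shift along the tool's x, y, z in mm, then the opening, from 0 (shut) to 1 (fully open). In form: [[[ax, ay, az, x, y, z, fingers], ...]]. A call has exactly 8 rows; each row is the pose to reach, as a shift and turn from the pose commanded when the call began, along the tool's axes at that moment; what a row does not reach only later rows make up. A row lasts 1/10 s, in which the tool goes at most 50 mm and 8.59 degrees, less where a joint would pass 70% of its speed; a pose out of reach is approached as far as the arm can. A call with a gripper value outside its range is refused whole. The fingers move at their own pace and stop on an object; the grip force is fixed at half the most. Time passes only in rows, so rows that repeat a pose let the fingers close, or fill a call up. It gives the time, the measured TCP pose, the force and the opening at its end, in the units of the state.
- telemetry.get_obs(): the state, without advancing time (a new reading comes with each control period).
- camera(name): name is "side" or "top" or "wrist"; returns a dict with "color" (400x640x3 uint8, red, green, blue), "z_map" (400x640 float32, m along the optical axis (not along the pixel's ray), 0 where there is no reading), "fx", "fy", "cx", "cy" (pixels), "R" (3x3) and "t" (3): a world point X has camera coordinates R X + t. Camera axes: x right, y down, z forward; pixel columns grow to the right and rows downward; lengths in m; the calibration is good to about 2 mm. A picture is of the moment at which its call begins.
- env.close_job(): hands the job in, once; it reports no verdict.
The state is a dict: "t": time; "joints": joint angles; "qvel": joint speeds; "effort": joint torques, N m; "position": TCP position; "eef_rot": TCP orientation; "ft_force": force on the tool from outside, world axes, zero at the start; "ft_torque": the same for the moment, N m; "grip_width": opening from 0.0 (shut) to 1.0 (fully open).
Only numpy, scipy, OpenCV 4.12 (cv2) and the standard library are available. Lean on these libraries where they do the work, as an engineer would, in place of code of your own. Each camera call takes 0.05 s, during which the arm holds its last target. There are 200 camera calls.

## Working session

There is one attempt and no reset: what is moved stays moved. The work goes in short steps, Python scripts to look and compute and a tool call to move; the robot and the scene stay as the last step left them, time stands still between calls to the robot, and variables do not carry over. Pictures are saved under pics/ and viewed, about 8 in all and at most 12, crops included, and the job is handed in when it is done.

Besides the shell and the picture viewer there is one more tool, called as name([rows], argument=value, ...), one row to a line, values as JSON. servo_tool: Moves the arm, as the interface text tells. Its arguments: {"type":"object","properties":{"series":{"type":"array","items":{"type":"array","items":{"type":"array","items":{"type":"number"}}}}},"required":["series"]}

```bash
mkdir -p pics
python3 - <<'E'
from cell import telemetry, camera
import cv2,numpy as np,pickle
for n in("top","side"):
    c=camera(n); pickle.dump(c,open(f"{n}.pkl","wb")); cv2.imwrite(f"pics/{n}0.png",c["color"][...,::-1]); print(n,c["fx"],c["fy"],c["cx"],c["cy"],c["R"].round(3).tolist(),c["t"].round(3))
o=telemetry.get_obs(); print(o["position"],o["eef_rot"],o["t"])
E
```

```text
top 380.12197392971626 380.12197392971626 313.2914312046025 200.08505804755384 [[0.018, -1.0, -0.003], [-0.982, -0.017, -0.188], [0.188, 0.006, -0.982]] [-0.036  0.607  1.267]
side 394.98542177146925 394.98542177146925 317.1394509484674 206.19746073293828 [[-0.978, -0.207, 0.008], [-0.131, 0.588, -0.798], [0.16, -0.782, -0.602]] [0.59  0.145 1.038]
[0.1747244  0.52101529 0.23054326] [-3.13995073e+00 -3.61822336e-04  2.81781353e+00] 0.1
```

View pics/top0.png

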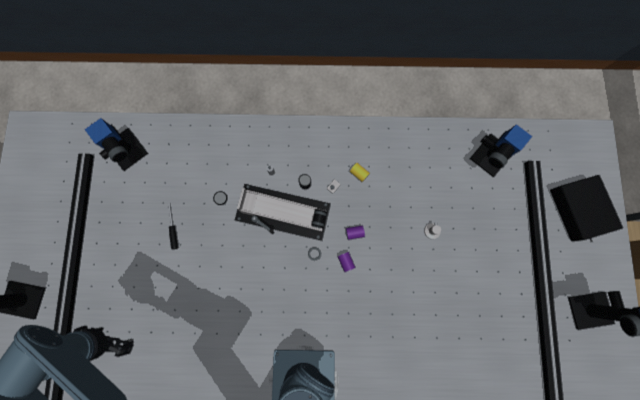

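View pics/side0.png

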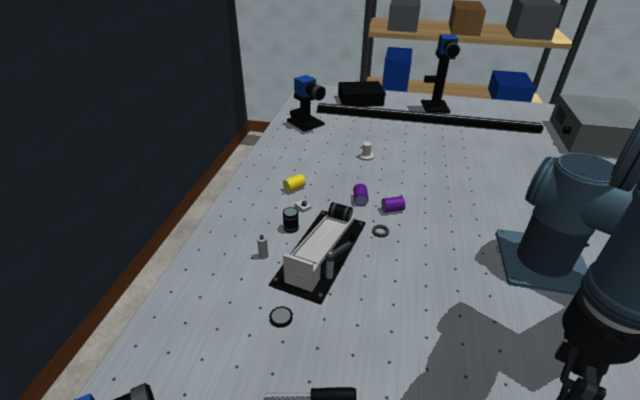

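Top view: gutter runs from the foot with the black tube at (321,215) to the end stop at (240,200). The keeper lies near (262,224), and the upright black cylinder at (305,181) is the spare. The purple items at (355,232) and (345,260) and the yellow one at (359,171) are look-alikes. I'll confirm in an enlarged crop and measure.

```bash
cat > h.py <<'E'
import numpy as np
def ray(c,u,v,z):
    d=c["R"].T@np.array([(u-c["cx"])/c["fx"],(v-c["cy"])/c["fy"],1]); o=-c["R"].T@c["t"]
    return o+d*(z-o[2])/d[2]
def cloud(c):
    v,u=np.mgrid[:400,:640]; Z=c["z_map"]
    P=np.stack([(u-c["cx"])/c["fx"]*Z,(v-c["cy"])/c["fy"]*Z,Z],-1)
    return (P-c["t"])@c["R"]
def proj(c,X):
    p=c["R"]@np.array(X)+c["t"]; return np.array([c["cx"]+c["fx"]*p[0]/p[2],c["cy"]+c["fy"]*p[1]/p[2]])
E
python3 - <<'E'
import pickle,cv2,numpy as np
from h import *
t=pickle.load(open("top.pkl","rb"));s=pickle.load(open("side.pkl","rb"))
a=cv2.resize(t["color"][170:260,215:345],None,fx=6,fy=6,interpolation=cv2.INTER_CUBIC)[...,::-1]
b=cv2.resize(s["color"][190:310,260:390],None,fx=5,fy=5,interpolation=cv2.INTER_CUBIC)[...,::-1]
cv2.imwrite("pics/ct.png",a);cv2.imwrite("pics/cs.png",b)
# base plate: dark or raised region in top
g=cv2.cvtColor(t["color"],cv2.COLOR_RGB2GRAY)
m=((g<70)).astype(np.uint8); m[:183]=0;m[242:]=0;m[:,:232]=0;m[:,335:]=0
n,l,st,ce=cv2.connectedComponentsWithStats(m)
k=1+np.argmax(st[1:,4]); print(st[k],ce[k])
pts=np.argwhere(l==k)[:,::-1]
W=np.array([ray(t,u,v,0.008)[:2] for u,v in pts])
r=cv2.minAreaRect((W*1000).astype(np.float32)); print(r)
P=cloud(t); 
for u,v in((321,215),(305,181),(262,222),(280,208),(250,203)): print(u,v,P[v,u].round(4),g[v,u])
E
```

```text
[ 235  184   95   56 1608] [288.00808458 214.46144279]
((566.3067626953125, 87.8872299194336), (321.0800476074219, 152.7571563720703), 77.81524658203125)
321 215 [ 0.555  -0.0526  0.0604] 29
305 181 [0.6745 0.0052 0.061 ] 116
262 222 [0.5335 0.157  0.0111] 42
280 208 [0.5797 0.0913 0.0446] 163
250 203 [0.5938 0.1956 0.0551] 157
```

View pics/ct.png

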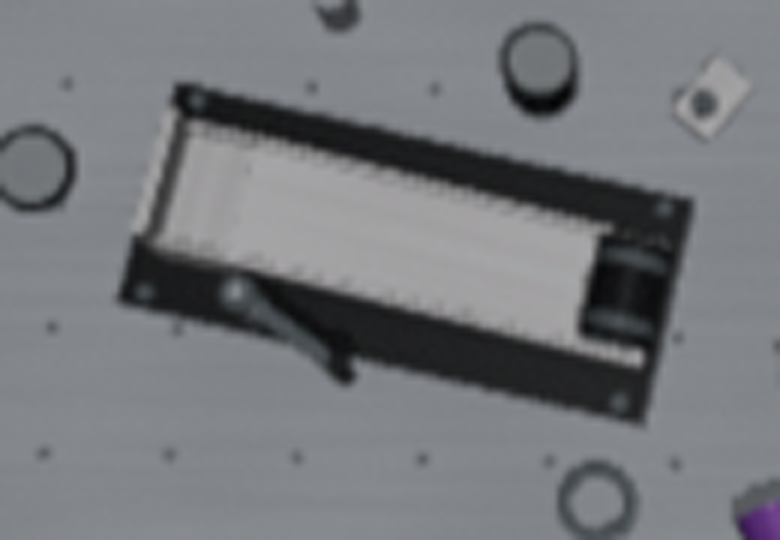

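View pics/cs.png

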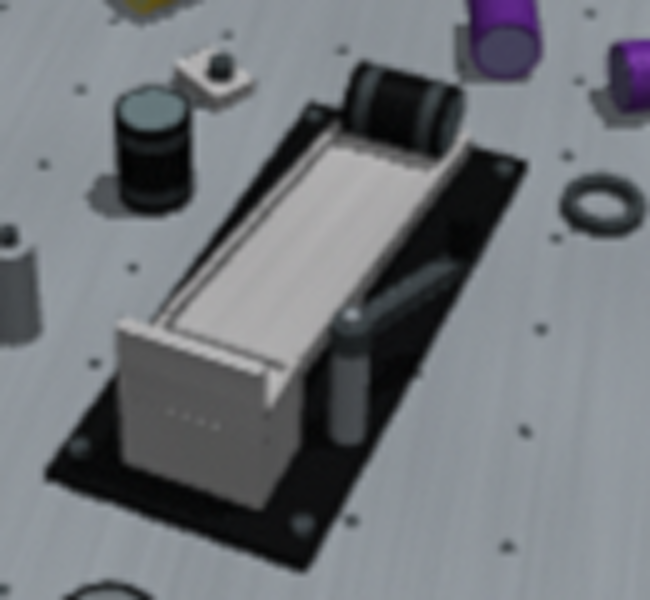

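Run:
```python
import pickle,numpy as np
from h import *
t=pickle.load(open("top.pkl","rb"));s=pickle.load(open("side.pkl","rb"))
T=lambda x,y,z:ray(t,215+(x+.5)/6-.5,170+(y+.5)/6-.5,z)
S=lambda x,y,z:ray(s,260+(x+.5)/5-.5,190+(y+.5)/5-.5,z)
scr=np.array([T(199,101,.009),T(665,208,.009),T(619,402,.009),T(144,291,.009)]); print("top scr",scr[:,:2].round(4).tolist())
ss=np.array([S(80,447,.009),S(314,115,.009),S(506,167,.009),S(303,524,.009)]);print("side scr",ss[:,:2].round(4).tolist())
cor=np.array([T(180,84,.008),T(692,203,.008),T(645,423,.008),T(120,298,.008)])
for q in(scr,ss,cor):
    d=(q[0]+q[3]-q[1]-q[2])/2; e=(q[0]-q[3]+q[1]-q[2])/2
    print("c",q.mean(0)[:2].round(4),"len",np.linalg.norm(d),np.linalg.norm(e),"yaw y",np.degrees(np.arctan2(d[1],d[0])),np.degrees(np.arctan2(e[1],e[0]))+90)
th=np.radians(np.mean([np.degrees(np.arctan2(d[1],d[0])) for d in[(q[0]+q[3]-q[1]-q[2])/2 for q in(scr,cor)]]))
y=np.array([np.cos(th),np.sin(th)]);x=np.array([y[1],-y[0]])
c=(scr.mean(0)+ss.mean(0)+cor.mean(0))[:2]/3
f=lambda p:((p[:2]-c)@x*1000,(p[:2]-c)@y*1000)
print("pivot top(-55,73)",f(T(235,290,.084)),"side",f(S(352,320,.084)))
print("peg top z108",f(T(346,372,.108)), "endstop top corners z.1", f(T(172,108,.1)),f(T(138,240,.1)),"side",f(S(120,322,.1)),f(S(268,372,.1)))
print("crest T",f(T(228,195,.06)), "tube top z~.066",f(T(627,287,.062)))
```

```text
top scr [[0.6634, 0.2149], [0.6022, -0.0687], [0.4851, -0.0429], [0.5465, 0.2419]]
side scr [[0.662, 0.2165], [0.6019, -0.0682], [0.4836, -0.0444], [0.5453, 0.2406]]
c [0.5743 0.0863] len 0.2907383218514696 0.11993139695168761 yaw y 77.82893250282665 77.25312568471203
c [0.5732 0.0861] len 0.2912812589612962 0.11992187711740457 yaw y 77.93551516442379 78.48218670622117
c [0.5737 0.085 ] len 0.3208510883882269 0.13512904418796742 yaw y 77.63329647280467 78.11781595320193
pivot top(-55,73) (np.float64(-54.423283727272036), np.float64(79.72702252517475)) side (np.float64(-56.63115508261831), np.float64(81.09081754843581))
peg top z108 (np.float64(-86.86042567802322), np.float64(3.9786583662516084)) endstop top corners z.1 (np.float64(36.20789847745127), np.float64(138.24951841823477)) (np.float64(-41.21777415676679), np.float64(136.84974406590206)) side (np.float64(33.96372034724475), np.float64(142.53556298110922)) (np.float64(-41.350909270586584), np.float64(143.1731134347501))
crest T (np.float64(0.7999189883923439), np.float64(102.5838869682772)) tube top z~.066 (np.float64(1.0937723926087994), np.float64(-134.7354395752304))
```

```bash
cat >> h.py <<'E'
th=np.radians(77.8); Y=np.array([np.cos(th),np.sin(th)]); X=np.array([Y[1],-Y[0]])
O=np.array([.5737,.0858])+.0070*Y-.001*X
def g2w(x,y,z): return np.r_[O+(x*X+y*Y)/1000,z/1000]
def w2g(p): p=np.array(p); return np.r_[(p[:2]-O)@X,(p[:2]-O)@Y,p[2]]*1000
E
python3 - <<'E'
import pickle,numpy as np
from h import *
from scipy.spatial.transform import Rotation as Ro
from cell import telemetry
t=pickle.load(open("top.pkl","rb"))
c=t["color"].astype(int);P=cloud(t)
pm=(c[...,2]>c[...,1]+40)&(c[...,0]>c[...,1]+20)&(P[...,2]>.01)
pm[:, :335]=0; pm[:,375:]=0
g=np.array([w2g(p) for p in P[pm]]);print("purple",g.min(0),g.max(0)); h=g[g[:,0]>-60]; 
n=g[np.abs(g[:,0])<45]; print(n[:,1].max() if len(n) else None)
o=telemetry.get_obs();R=Ro.from_euler("xyz",o["eef_rot"])
tgt=g2w(0,-174,180); print(tgt,(R.inv().apply(tgt-o["position"])*1000).round(1))
G=Ro.from_euler("xyz",[np.pi,0,th]); print((R.inv()*G).as_rotvec(), o["joints"])
E
```

```text
purple [-184.0805009  -306.5218223    28.56471766] [  10.47144464 -169.06695259 1358.84659715]
-244.86955675796608
[ 0.53743134 -0.07721713  0.18      ] [-534.2 -451.7   51.1]
[-1.60348670e-03  9.03408824e-04  1.45994730e+00] [ 1.04419518e+00  2.59305094e-01  1.53596303e+00  2.42660540e-05
  1.34800568e+00 -2.02827696e-01]
```

servo_tool([
  [[0, 0, 0.15, -38, -32, 0, 0], [0, 0, 0.3, -76, -64, 0, 0], [0, 0, 0.45, -114, -96, 0, 0], [0, 0, 0.6, -152, -128, 0, 0], [0, 0, 0.75, -190, -160, 0, 0], [0, 0, 0.9, -228, -192, 0, 0], [0, 0, 1.05, -266, -224, 0, 0], [0, 0, 1.2, -304, -256, 0, 0]],
])

```text
t: 0.9
position: [0.3821, 0.1802, 0.2313]
eef_rot: [3.142, -0.0, 1.612]
ft_force: [0.5, 1.3, 0.6]
grip_width: -0.001
```

```bash
cat > st.py <<'E'
from cell import telemetry
from h import *
from scipy.spatial.transform import Rotation as Ro
o=telemetry.get_obs();R=Ro.from_euler("xyz",o["eef_rot"]);G=Ro.from_euler("xyz",[np.pi,0,th])
print("t",o["t"],"tcp g",w2g(o["position"]).round(1),"rot err",(R.inv()*G).as_rotvec().round(3),"F",o["ft_force"].round(2),"w",o["grip_width"])
tgt=g2w(0,-174,180);print("to start",(R.inv().apply(tgt-o["position"])*1000).round(1))
E
python3 st.py
```

```text
t 0.9 tcp g [-206.2   44.7  231.3] rot err [ 0.    -0.     0.254] F [0.54 1.32 0.61] w -0.0009823753977112586
to start [-263.5  144.7   51.2]
```

servo_tool([
  [[0, 0, 0.05, -40, 22, 5, 0], [0, 0, 0.1, -80, 44, 12, 0], [0, 0, 0.15, -120, 66, 20, 0], [0, 0, 0.2, -160, 88, 28, 0], [0, 0, 0.254, -200, 110, 36, 0], [0, 0, 0.254, -240, 132, 44, 0], [0, 0, 0.254, -263, 145, 51, 0], [0, 0, 0.254, -263, 145, 51, 0]],
])

```text
t: 1.7
position: [0.5398, -0.0771, 0.1785]
eef_rot: [-3.14, 0.001, 1.36]
ft_force: [-0.4, 0.5, 0.1]
grip_width: 0.0
```

```bash
python3 st.py
python3 - <<'E'
from cell import camera
import cv2,numpy as np,pickle
from h import *
w=camera("wrist");pickle.dump(w,open("w.pkl","wb"));cv2.imwrite("pics/w1.png",w["color"][...,::-1])
print(proj(w,g2w(0,-174,180)),proj(w,g2w(0,-135,42)),proj(w,g2w(0,90,60)))
E
```

```text
t 1.7 tcp g [   2.3 -173.4  178.5] rot err [-0.002  0.001  0.002] F [-0.37  0.53  0.13] w 0.0003090076384532501
to start [-0.6 -2.3 -1.5]
[313.5914845  259.06709834] [315.10427214 143.64652544] [ 314.85804498 -223.52154992]
```

View pics/w1.png

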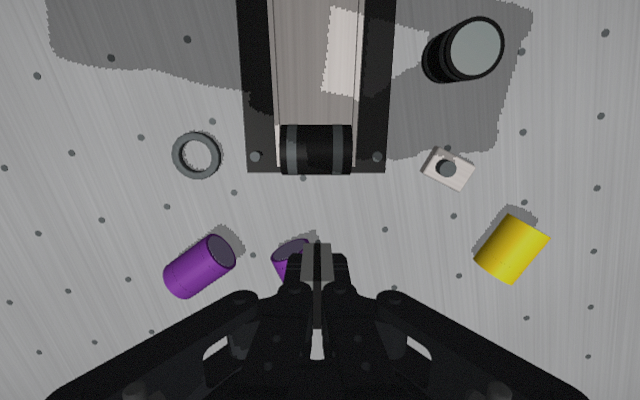

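The wrist view shows the black tube centred at (316,150) in the gutter, square with the tool. Purple tubes are at (200,266) and (292,258), yellow at (512,248), and the descent column is clear of all three.

servo_tool([
  [[0, 0, 0, -1, -1, 25, 0], [0, 0, 0, -2, -2, 50, 0], [0, 0, 0, -3, -2, 75, 0], [0, 0, 0, -3, -2, 100, 0], [0, 0, 0, -3, -2, 125, 0], [0, 0, 0, -3, -2, 140, 0], [0, 0, 0, -3, -2, 146, 0], [0, 0, 0, -3, -2, 146, 0]],
])

```text
t: 2.55
position: [0.5355, -0.0753, 0.034]
eef_rot: [-3.14, -0.0, 1.365]
ft_force: [-0.3, 0.3, -0.2]
grip_width: 0.004
```

```bash
python3 st.py
python3 - <<'E'
from cell import camera
import cv2,pickle
from h import *
w=camera("wrist");t=camera("side")
a=cv2.resize(t["color"][150:310,250:410],None,fx=3,fy=3,interpolation=cv2.INTER_CUBIC)
b=cv2.resize(w["color"],(480,300)); 
im=np.zeros((480,790,3),np.uint8); im[:,:480]=a; im[:300,480:790]=b[:, 85:395]
cv2.imwrite("pics/d1.png",im[...,::-1])
E
```

```text
t 2.55 tcp g [  -2.3 -172.5   34. ] rot err [-0.002 -0.     0.007] F [-0.32  0.25 -0.18] w 0.0037092778162882345
to start [  -1.4    2.  -146. ]
```

View pics/d1.png

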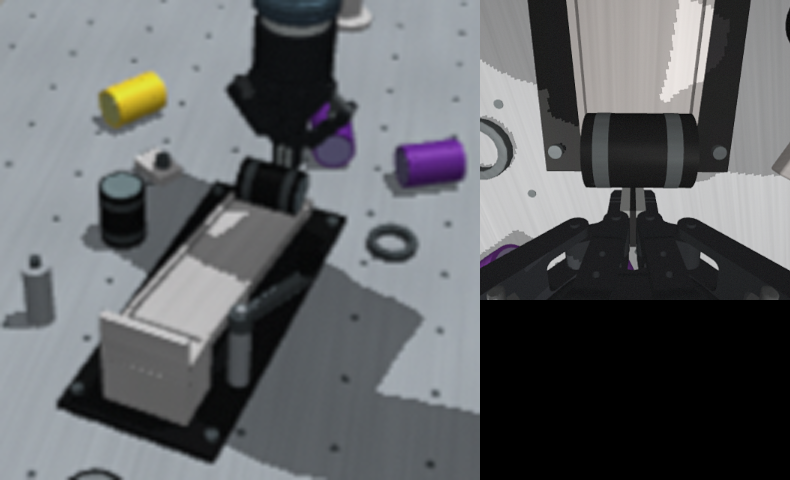

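Side and wrist views: fingers stand behind the tube, about 3 mm left of its middle ((633,190) against (640,150)), and nothing is touching. Starting the push.

servo_tool([
  [[0, 0, 0, 2, 2, 0, 0], [0, 0, 0, 5, 3, 0, 0], [0, 0, 0, 9, 3, -1, 0], [0, 0, 0, 14, 3, -2, 0], [0, 0, 0, 20, 3, -3, 0], [0, 0, 0, 27, 3, -4, 0], [0, 0, 0, 34, 3, -5, 0], [0, 0, 0, 41, 3, -6, 0]],
])

```text
t: 3.45
position: [0.5478, -0.0361, 0.0404]
eef_rot: [-3.142, -0.0, 1.364]
ft_force: [-0.2, -1.0, 0.2]
grip_width: 0.002
```

```bash
python3 st.py
python3 - <<'E'
from cell import camera
import cv2,pickle
from h import *
w=camera("wrist")
cv2.imwrite("pics/d2.png",cv2.resize(w["color"],(480,300))[...,::-1])
E
```

```text
t 3.45 tcp g [   1.5 -131.7   40.4] rot err [-0.    -0.     0.006] F [-0.23 -1.03  0.22] w 0.001995242964021802
to start [ -42.3   -1.7 -139.6]
```

View pics/d2.png

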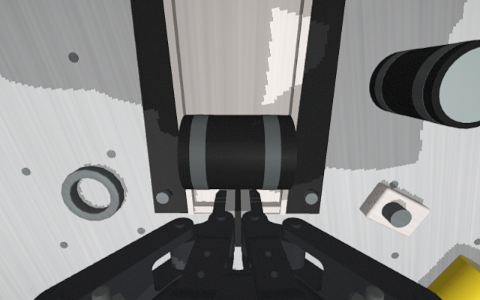

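The tube has left the ridge and sits square on the fingers at (238,150), with 1 N contact. Continuing.

servo_tool([
  [[0, 0, 0, 8, -1, -1.4, 0], [0, 0, 0, 16, -1, -2.8, 0], [0, 0, 0, 24, -1, -4.2, 0], [0, 0, 0, 32, -1, -5.6, 0], [0, 0, 0, 40, -1, -7, 0], [0, 0, 0, 48, -1, -8.4, 0], [0, 0, 0, 56, -1, -9.8, 0], [0, 0, 0, 64, -1, -11.2, 0]],
])

```text
t: 4.3
position: [0.56, 0.0266, 0.0516]
eef_rot: [-3.142, 0.0, 1.364]
ft_force: [0.0, -0.7, 0.3]
grip_width: -0.003
```

servo_tool([
  [[0, 0, 0, 8, 0, -1.4, 0], [0, 0, 0, 16, 0, -2.8, 0], [0, 0, 0, 24, 0, -4.2, 0], [0, 0, 0, 32, 0, -5.6, 0], [0, 0, 0, 40, 0, -7, 0], [0, 0, 0, 48, 0, -8.4, 0], [0, 0, 0, 56, 0, -9.8, 0], [0, 0, 0, 64, 0, -11.2, 0]],
])

```text
t: 5.1
position: [0.5732, 0.0892, 0.0628]
eef_rot: [-3.142, 0.0, 1.364]
ft_force: [0.0, -0.3, 1.5]
grip_width: -0.0
```

```bash
python3 st.py
python3 - <<'E'
from cell import camera
import cv2,pickle
from h import *
w=camera("wrist")
cv2.imwrite("pics/d3.png",cv2.resize(w["color"],(480,300))[...,::-1])
E
```

```text
t 5.1 tcp g [-0.3 -3.8 62.8] rot err [-0.     0.     0.006] F [ 0.02 -0.3   1.47] w -0.00046077746106139197
to start [-170.2   -0.8 -117.2]
```

View pics/d3.png

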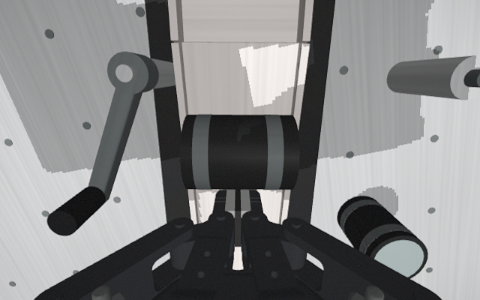

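Tube is square at (240,150), crest edge ahead at row 41, keeper open at left. Approaching the crest more slowly.

servo_tool([
  [[0, 0, 0, 7, 0, -1, 0], [0, 0, 0, 14, 0, -2, 0], [0, 0, 0, 21, 0, -3, 0], [0, 0, 0, 28, 0, -4, 0], [0, 0, 0, 35, 0, -5, 0], [0, 0, 0, 41, 0, -6, 0], [0, 0, 0, 47, 0, -7, 0], [0, 0, 0, 52, 0, -7, 0]],
])

```text
t: 5.95
position: [0.5839, 0.14, 0.0699]
eef_rot: [3.141, -0.0, 1.364]
ft_force: [0.3, -0.7, 0.7]
grip_width: 0.0
```

servo_tool([
  [[0, 0, 0, 4, 0, 0, 0], [0, 0, 0, 8, 0, 0, 0], [0, 0, 0, 11, 0, 0, 0], [0, 0, 0, 14, 0, 0, 0], [0, 0, 0, 17, 0, 0, 0], [0, 0, 0, 20, 0, 0, 0], [0, 0, 0, 22, 0, 0, 0], [0, 0, 0, 22, 0, 0, 0]],
])

```text
t: 6.75
position: [0.5883, 0.1613, 0.0697]
eef_rot: [3.142, -0.0, 1.364]
ft_force: [0.5, -0.1, -0.6]
grip_width: 0.003
```

```bash
python3 st.py
python3 - <<'E'
from cell import camera
import cv2,pickle
from h import *
w=camera("wrist");t=camera("side")
a=cv2.resize(t["color"][180:320,250:390],None,fx=3,fy=3,interpolation=cv2.INTER_CUBIC)
b=cv2.resize(w["color"],(480,300)); 
im=np.zeros((420,790,3),np.uint8); im[:,:420]=a; im[:300,420:790]=b[:, 55:425]
cv2.imwrite("pics/d4.png",im[...,::-1])
E
```

```text
t 6.75 tcp g [-0.7 69.9 69.7] rot err [ 0.    -0.     0.006] F [ 0.49 -0.06 -0.59] w 0.003141186744510462
to start [-243.8   -0.8 -110.3]
```

View pics/d4.png

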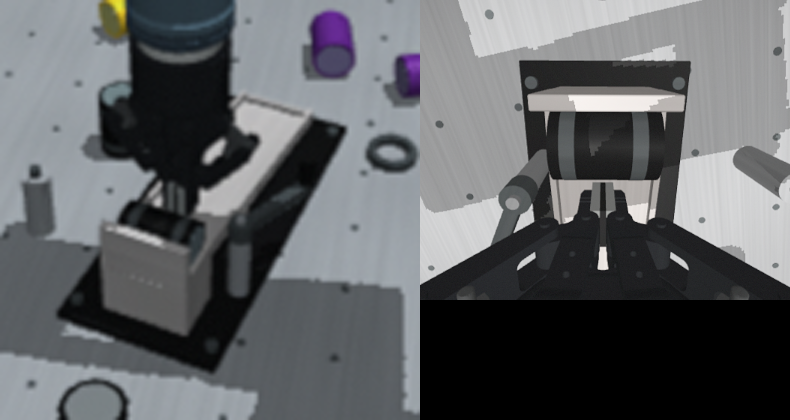

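Tube has dropped into the hollow right by the end stop (wrist crop (605,145), stop at row 100). A gentle nudge home, then retreat.

servo_tool([
  [[0, 0, 0, 2, 0, 0, 0], [0, 0, 0, 4, 0, 0, 0], [0, 0, 0, 5, 0, 0, 0], [0, 0, 0, 6, 0, 0, 0], [0, 0, 0, 6, 0, 0, 0], [0, 0, 0, 2, 0, 0, 0], [0, 0, 0, -6, 0, 0, 0], [0, 0, 0, -14, 0, 0, 0]],
])

```text
t: 7.65
position: [0.5852, 0.1469, 0.0697]
eef_rot: [-3.142, -0.0, 1.364]
ft_force: [0.3, 0.2, -0.7]
grip_width: 0.002
```

servo_tool([
  [[0, 0, 0, -10, 0, -10, 0], [0, 0, 0, -20, 0, -35, 0], [0, 0, 0, -30, -20, -70, 0], [0, 0, 0, -40, -45, -100, 0], [0, 0, 0, -60, -70, -120, 0], [0, 0, 0, -80, -90, -125, 0], [0, 0, 0, -100, -110, -125, 0], [0, 0, 0, -100, -110, -125, 0]],
])

```text
t: 8.45
position: [0.4545, 0.0706, 0.1958]
eef_rot: [3.141, 0.001, 1.362]
ft_force: [0.4, 0.1, 0.7]
grip_width: -0.001
```

```bash
python3 st.py
python3 - <<'E'
from cell import camera
import cv2,pickle
from h import *
w=camera("wrist");pickle.dump(w,open("w5.pkl","wb"))
im=w["color"].copy()
for p,col in((g2w(-55,73,80),(255,0,0)),(g2w(0,107.5,98),(0,255,0)),(g2w(-55-31.7,73-68,108),(255,255,0)),(g2w(-55,73-75,108),(0,255,255))):
    u=proj(w,p);print(u.round(1));cv2.circle(im,tuple(int(round(v)) for v in u),3,col,1)
cv2.imwrite("pics/d5.png",im[...,::-1])
E
```

```text
t 8.45 tcp g [-112.3  -47.1  195.8] rot err [0.    0.001 0.004] F [0.37 0.12 0.66] w -0.0008288881150548647
to start [-127.4  111.7   15.9]
[395.6  36.3]
[490.7 -27.3]
[353.4 133.6]
[396.8 143.6]
```

View pics/d5.png

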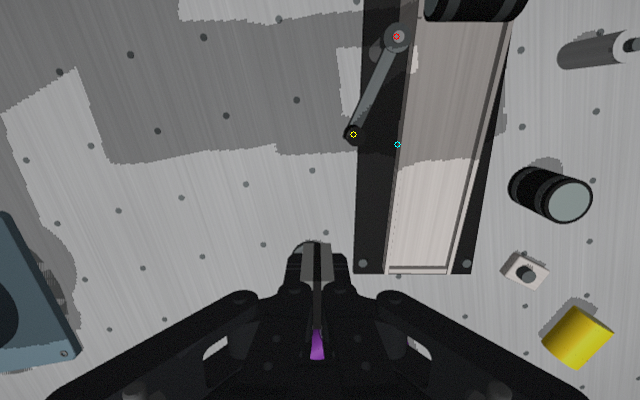

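The projected marker for keeper = 0 (yellow) falls on the peg at (353,134), and the pivot marker falls on the pivot at (396,37). So the keeper is at about 0 and the frame is good. Going down on the peg's outer side.

servo_tool([
  [[0, 0, 0, 25, -1, 10, 0], [0, 0, 0, 50, -2, 30, 0], [0, 0, 0, 50, -2, 55, 0], [0, 0, 0, 50, -2, 80, 0], [0, 0, 0, 50, -2, 100, 0], [0, 0, 0, 50, -2, 108, 0], [0, 0, 0, 50, -2, 108, 0], [0, 0, 0, 50, -2, 108, 0]],
])

```text
t: 9.3
position: [0.4665, 0.1214, 0.0874]
eef_rot: [3.14, -0.0, 1.364]
ft_force: [-0.8, 0.1, -0.7]
grip_width: -0.001
```

```bash
python3 st.py
```

```text
t 9.3 tcp g [-111.3    5.1   87.4] rot err [ 0.001 -0.     0.006] F [-0.81  0.06 -0.71] w -0.001034449161580852
to start [-179.7  110.4  -92.5]
```

servo_tool([
  [[0, 0, 0, -1, 7, 0, 0], [0, 0, 0, -2, 14, 0, 0], [0, 0, 0, -4, 21, 0, 0], [0, 0, 0, -5, 28, 0, 0], [0, 0, 0, -6, 35, 0, 0], [0, 0, 0, -8, 44, 0, 0], [0, 0, 0, -9, 53, 0, 0], [0, 0, 0, -10, 61, 0, 0]],
])

```text
t: 10.1
position: [0.5239, 0.0989, 0.0866]
eef_rot: [-3.142, -0.0, 1.364]
ft_force: [-1.5, 0.1, -1.3]
grip_width: -0.003
```

```bash
python3 st.py
python3 - <<'E'
from cell import camera
import cv2,pickle
from h import *
w=camera("wrist");im=w["color"].copy()
for k in(-25,0,20,30,45):
    b=np.radians(k);u=proj(w,g2w(-55+75*np.sin(b),73-75*np.cos(b),108));cv2.circle(im,tuple(int(round(v)) for v in u),3,(255,255,0),1);print(k,u.round())
cv2.imwrite("pics/d6.png",im[...,::-1])
E
```

```text
t 10.1 tcp g [-50.4  -4.7  86.6] rot err [-0.    -0.     0.006] F [-1.49  0.06 -1.34] w -0.0032558671814544187
to start [-169.5   49.4  -93.4]
-25 [234. 259.]
0 [308. 274.]
20 [367. 265.]
30 [396. 254.]
45 [435. 228.]
```

View pics/d6.png

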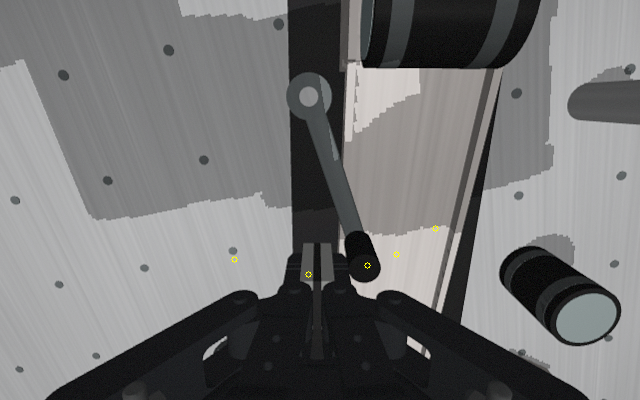

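Peg is at (365,266), exactly on the β=20° marker, so the contact model holds. Continuing round the arc.

servo_tool([
  [[0, 0, 0, 1, 8, 0, 0], [0, 0, 0, 3, 15, 0, 0], [0, 0, 0, 6, 22, 0, 0], [0, 0, 0, 9, 29, 0, 0], [0, 0, 0, 13, 35, 0, 0], [0, 0, 0, 17, 40, 0, 0], [0, 0, 0, 24, 47, 0, 0], [0, 0, 0, 31, 53, 0, 0]],
])

```text
t: 10.95
position: [0.5817, 0.1191, 0.0866]
eef_rot: [-3.141, -0.0, 1.364]
ft_force: [-1.6, 1.0, 0.4]
grip_width: 0.002
```

servo_tool([
  [[0, 0, 0, 6, 4, 0, 0], [0, 0, 0, 12, 6, 0, 0], [0, 0, 0, 17, 8, 0, 0], [0, 0, 0, 22, 9, 0, 0], [0, 0, 0, 26, 10, 0, 0], [0, 0, 0, 29, 11, 0, 0], [0, 0, 0, 30, 11, 0, 0], [0, 0, 0, 30, 11, 0, 0]],
])

```text
t: 11.75
position: [0.598, 0.145, 0.0867]
eef_rot: [-3.141, 0.001, 1.364]
ft_force: [-2.0, -4.4, 1.1]
grip_width: -0.0
```

```bash
python3 st.py
```

```text
t 11.75 tcp g [12.2 56.  86.7] rot err [-0.001  0.001  0.006] F [-2.02 -4.44  1.07] w -0.000123303342855563
to start [-230.   -13.7  -93. ]
```

A 4.4 N reaction suggests the keeper has reached its end stop. A small extra push, then retreat and check.

servo_tool([
  [[0, 0, 0, 1, 0, 0, 0], [0, 0, 0, 1.5, 0, 0, 0], [0, 0, 0, 1.5, 0, 0, 0], [0, 0, 0, -2, 0, 0, 0], [0, 0, 0, -10, 0, 0, 0], [0, 0, 0, -25, 0, -5, 0], [0, 0, 0, -40, 0, -30, 0], [0, 0, 0, -50, 0, -60, 0]],
])

```text
t: 12.55
position: [0.5869, 0.0951, 0.1464]
eef_rot: [-3.139, 0.001, 1.363]
ft_force: [-0.3, 0.5, 0.1]
grip_width: -0.002
```

servo_tool([
  [[0, 0, 0, -5, 0, -30, 0], [0, 0, 0, -5, 0, -60, 0], [0, 0, 0, -5, 0, -80, 0], [0, 0, 0, -5, 0, -90, 0], [0, 0, 0, -5, 0, -90, 0], [0, 0, 0, -5, 0, -90, 0], [0, 0, 0, -5, 0, -90, 0], [0, 0, 0, -5, 0, -90, 0]],
])

```text
t: 13.35
position: [0.5864, 0.0918, 0.2352]
eef_rot: [-3.139, 0.0, 1.364]
ft_force: [-0.0, -0.7, -0.6]
grip_width: 0.001
```

```bash
python3 st.py
python3 - <<'E'
from cell import camera
import cv2,pickle
from h import *
w=camera("wrist");im=w["color"].copy()
for p,col in((g2w(20,73,108),(255,255,0)),(g2w(-55,73,80),(255,0,0)),(g2w(0,107.5,98),(0,255,0)),(g2w(0,129.5,100),(0,255,255))):
    u=proj(w,p);cv2.circle(im,tuple(int(round(v)) for v in u),3,col,1);print(u.round())
t=camera("top");a=cv2.resize(t["color"][165:265,210:370],(640,400),interpolation=cv2.INTER_CUBIC)
cv2.imwrite("pics/d7.png",cv2.resize(np.vstack([im[:200],a]),None,fx=1,fy=1)[...,::-1])
E
```

```text
t 13.35 tcp g [ 12.1   1.5 235.2] rot err [-0.003  0.     0.006] F [-0.03 -0.69 -0.61] w 0.0010984376202586338
to start [-175.4  -13.    55.3]
[328. 105.]
[244. 104.]
[304.  60.]
[303.  30.]
```

View pics/d7.png

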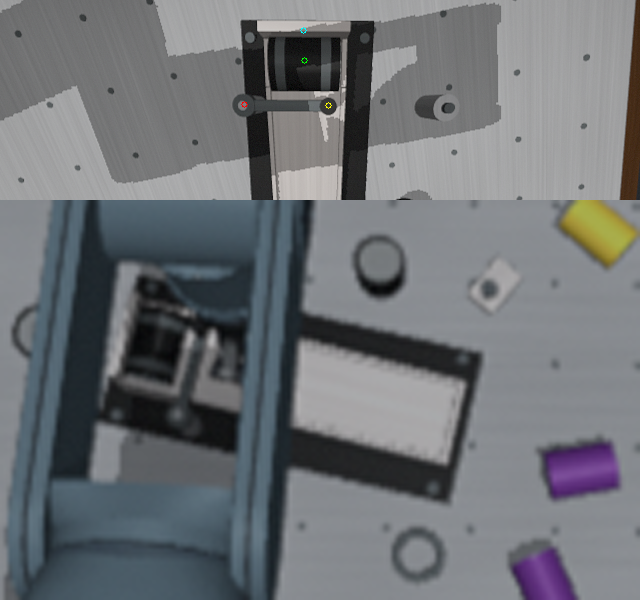

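The keeper lies straight across: the peg is at (328,105), on the end-stop marker. The tube is at the end stop on the seat marker (304,60), and the arm is clear. Handing in.

```bash
python3 -c "
from cell import env
print(env.close_job())"
```

```text
the job is handed in; nothing more can be done
None
```

The black lens tube is parked in the hollow against the end stop, and the keeper arm is swung fully across behind it. I handed the job in at about 13.4 s of the 58 s allowed.

I pushed the tube up the slope with the shut fingertips at about 0.08 m/s, nudged it home, then walked the keeper round by its peg.

**Last checks:**
- **Tube and keeper:** in the final wrist image the peg and pivot sat on their projected end-stop positions. The tube sat on the projected seat point, touching the stop.
- **Forces:** about 2 N or less in the readings during the tube push, and about 5 N when the keeper reached its stop.
- **Arm at hand-in:** retreated to 0.235 m height, clear of everything.
- **Bystanders:** those in view (spare tube, clamp, lock ring, the look-alikes and most of the optical post) looked unmoved. The lens cap was partly hidden by the arm. The driver and post base were outside the final crops, but the arm never worked at low height near any of these three.

No check failed or disagreed. The tube's speed and lift were not measured directly.

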